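# Put the seasonings back into their counter stands

### The job

Cooking is done: put the seasonings back into their wooden stands on the trivet rods, each in a well made for its kind. The two square glass grinders go into the square sockets (which keep them from turning when you twist the top), the two slim spice jars into the free small round wells, and the white-capped tub into the free wide well, one thing to a well, all standing upright on the well floor. Do not knock anything over, and leave the lemon and the garlic where they lie.

Things in the scene. Friction and masses are not known exactly. Their poses are not given: they have to be found in the camera images.
- salt_grinder: Loose square glass grinder with pink salt and a ribbed black top; glass 46 x 46 mm and 104 mm tall, top 40 mm across, 148 mm tall in all, 0.24 to 0.42 kg. Origin: centre of its foot; x and y square to the glass faces, z up. The top does not turn.
- pepper_grinder: Loose square glass grinder with dark peppercorns and a ribbed black top; glass 46 x 46 mm and 106 mm tall, top 40 mm across, 150 mm tall in all, 0.24 to 0.42 kg. Origin: centre of its foot; x and y square to the glass faces, z up. The top does not turn.
- spice_jar_a: Loose slim round spice jar, glass with a red cap; 44 mm across, 108 mm tall, about 0.09 kg. Origin: centre of its foot, z up.
- spice_jar_b: Loose slim round spice jar, glass with a dark green cap; 41 mm across, 104 mm tall, about 0.09 kg. Origin: centre of its foot, z up.
- wide_tub: Loose wide round tub with a white cap and a green and white wrapper; 58 mm across the cap, 55 mm across the body, 92 mm tall, about 0.12 kg. Origin: centre of its foot, z up.
- spice_stand: Fixed wooden two-deck stand, 212 x 84 x 41 mm, on the trivet rods. Origin: centre of its underside, 12 mm above the worktop; x along its row of wells (away from the robot), z up. Well floor 8 mm, rim 41 mm above the origin. Three small round wells 58 mm across at x = -66, 0, +66 mm, y = 0; the far one (+66) already holds a slim spice jar, 116 mm tall, fixed; the other two are free.
- grinder_stand: Fixed wooden two-deck stand, 152 x 88 x 41 mm, on the trivet rods. Origin: centre of its underside, 12 mm above the worktop; x along its row of wells (away from the robot), z up. Well floor 8 mm, rim 41 mm above the origin. Two square sockets 60 x 60 mm at x = -36 and +36 mm, y = 0, sides along the stand's x and y; both free.
- wide_stand: Fixed wooden two-deck stand, 184 x 98 x 41 mm, on the trivet rods. Origin: centre of its underside, 12 mm above the worktop; x along its row of wells (away from the robot), z up. Well floor 8 mm, rim 41 mm above the origin. Two wide round wells 74 mm across at x = -43 and +43 mm, y = 0; the far one (+43) already holds a squat green-lidded jar, 84 mm tall, fixed; the near one is free.
- lemon: Bystander: loose yellow lemon, 78 x 55 x 56 mm, lying on the worktop. Origin: under its middle. It rolls easily.
- garlic_bulb: Bystander: loose garlic bulb, 60 x 60 x 59 mm. Origin: under its middle.
Things that resemble listed ones, but are neither listed nor needed, are in the scene too. Of the things that look like the spice_jar_a, the larger one is meant. Leave any purple look-alike of the pepper_grinder alone.

How it is judged (in metres and radians):
At the end, for the whole second after the job is handed in: Both grinders stand in the two square sockets, both spice jars in the two free small round wells and the tub in the free wide well: each within 11 mm of the well's centre line in the stand's x and y, its foot within 6 mm of the well floor, less than 0.12 rad off upright, released and at rest ((x of salt_grinder in the frame of grinder_stand between -0.047 and -0.025 m or x of salt_grinder in the frame of grinder_stand between 0.025 and 0.047 m) and y of salt_grinder in the frame of grinder_stand between -0.011 and 0.011 m and z of salt_grinder in the frame of grinder_stand between 0.002 and 0.014 m and angle between each of salt_grinder, pepper_grinder, spice_jar_a, spice_jar_b, wide_tub's own z axis and vertical below 0.12 rad and linear speed of each of salt_grinder, pepper_grinder, spice_jar_a, spice_jar_b, wide_tub below 0.02 m/s and angular speed of each of salt_grinder, pepper_grinder, spice_jar_a, spice_jar_b, wide_tub below 0.2 rad/s and (x of pepper_grinder in the frame of grinder_stand between -0.047 and -0.025 m or x of pepper_grinder in the frame of grinder_stand between 0.025 and 0.047 m) and y of pepper_grinder in the frame of grinder_stand between -0.011 and 0.011 m and z of pepper_grinder in the frame of grinder_stand between 0.002 and 0.014 m and (x of spice_jar_a in the frame of spice_stand between -0.077 and -0.055 m or x of spice_jar_a in the frame of spice_stand between -0.011 and 0.011 m) and y of spice_jar_a in the frame of spice_stand between -0.011 and 0.011 m and z of spice_jar_a in the frame of spice_stand between 0.002 and 0.014 m and (x of spice_jar_b in the frame of spice_stand between -0.077 and -0.055 m or x of spice_jar_b in the frame of spice_stand between -0.011 and 0.011 m) and y of spice_jar_b in the frame of spice_stand between -0.011 and 0.011 m and z of spice_jar_b in the frame of spice_stand between 0.002 and 0.014 m and x of wide_tub in the frame of wide_stand between -0.054 and -0.032 m and y of wide_tub in the frame of wide_stand between -0.011 and 0.011 m and z of wide_tub in the frame of wide_stand between 0.002 and 0.014 m); the robot touches nothing.
It fails at once if a seasoning is knocked over (tilted by more than 0.7 rad) (angle between any of salt_grinder, pepper_grinder, spice_jar_a, spice_jar_b, wide_tub's own z axis and vertical above 0.7 rad).
It fails at once if the lemon or the garlic is moved by more than 30 mm (distance of any of lemon, garlic_bulb from where it was at the start of the episode above 0.03 m).
It also fails if it takes over 134 s, if anything falls off the work surface, if the arm or the gripper's body presses on something with over 40 N, if the wrist force passes 120 N, or if a joint passes its speed limit or range.

### The arm

A 6-joint arm with a two-finger parallel gripper is mounted at the origin on a cart in front of the work surface, level with it; the furniture and walls round the work are solid. World frame = base frame: x ahead of the robot, y to its left, z up, the work surface at z = 0. Lengths are in mm, angles in rad, forces in N, time in s.
With the tool pointing down it reaches from about 300 to 775 mm from the base axis. Payload 14.6 kg.
Tool frame: the origin (TCP) lies at the very end of the fingers, on their centre line; the grasp point (between the pads) lies 19 mm behind it; z points along the fingers, y is the line along which they close (so a half turn about z gives the same grasp; the last joint's range is limited). The gripper opens to 94 mm and grips with 3 to 60 N. Pads are 16 mm wide; open, the fingers measure 119 mm over their backs; the gripper's body (75 mm by 177 mm) begins 78 mm behind the grasp point.
Start: joints at [-1.181, 0.3, 1.521, -0, 1.321, -0.067], TCP at [242.585, -493.601, 205.446] pointing down, gripper open.
Joint ranges: [-3.03, 3.03], [-0.79, 2.21], [0.23, 2.52], [-1.04, 4.18], [0, 3.07], [-2.55, 2.55]. Speed limits (rad/s): [2.22, 2.22, 2.57, 3.14, 3.14, 3.14].

### API

Orientations are given as [roll, pitch, yaw] about the fixed x, y, z axes, in that order (R = Rz(yaw) Ry(pitch) Rx(roll)).
In Python, from cell import manip, eyes, ticket gives the robot as it stands. The module is installed in compiled form; this text tells all that it offers.
- The arm moves only by the tool arm_command, never from a script. Its argument "plan" is a list of rows, each a list of 5 numbers: the opening, from -1 (shut) to 1 (fully open), then the shift along the tool's x, y, z in m, then the turn about the tool's z in rad. In form: [[jaw, dx, dy, dz, roll], ...]. A call has 1 to 20 rows; each row shifts and turns the commanded pose from where the row before left it, along the tool's axes as they then stand; what a row does not reach is not made up. A row lasts 1/8 s, in which the tool goes at most 62.5 mm and 10.7 degrees, less where a joint would pass 70% of its speed; a pose out of reach is approached as far as the arm can. A call is refused whole if a number of a shift passes 0.0625 or a number of a turn 0.188, either way. A call with a gripper value outside its range is refused whole. The fingers move at their own pace and stop on an object; "newtons" is the grip in N (left out, the last holds). Time passes only in rows, so rows that do not move let the fingers close. It gives the time, the measured TCP pose, the force, the opening and the grip force at its end, in the units of the state.
- manip.read_state(): the state, without advancing time (a new reading comes with each control period).
- eyes.camera(name): name is "scene" or "top" or "wrist"; returns a dict with "img" (420x560x3 uint8, blue, green, red), "z_map" (420x560 float32, mm along the optical axis (not along the pixel's ray), 0 where there is no reading), "fx", "fy", "cx", "cy" (pixels), "eye" and "orientation" of the camera in the world. Camera axes: x right, y down, z forward; pixel columns grow to the right and rows downward; lengths in mm; the calibration is good to about 2 mm. A picture is of the moment at which its call begins.
- ticket.sign_off(): hands the job in; it is judged then, once.
The state is a dict: "clock": time; "joints": joint angles; "qd": joint speeds; "effort": joint torques, N m; "eef_pos": TCP position; "eef_rot": TCP orientation; "wrist_force": force on the tool from outside, world axes, zero at the start; "moment": the same for the moment, N m; "finger_gap": finger opening in mm; "finger_force": force on a finger pad.
Only numpy, scipy, OpenCV 4.12 (cv2) and the standard library are available. Lean on these libraries where they do the work, as an engineer would, in place of code of your own. Each camera call takes 0.05 s, during which the arm holds its last target. There are 200 camera calls.

## Working session

There is one attempt and no reset: what is moved stays moved. The work goes in short steps, Python scripts to look and compute and a tool call to move; the robot and the scene stay as the last step left them, time stands still between calls to the robot, and variables do not carry over. Pictures are saved under pics/ and viewed, at most 14 in all, crops included, and the job is handed in when it is done.

Besides the shell and the picture viewer there is one more tool, called after "Emit:" in YAML: its name, and indented under it one key for each argument. arm_command: Moves the arm, as the interface text tells. Its arguments: {"type":"object","properties":{"plan":{"type":"array"},"newtons":{"type":"number"}},"required":["plan"]}

```bash
mkdir -p pics; cat > h.py <<'E'
import numpy as np,cv2
from scipy.spatial.transform import Rotation as Ro
from cell import manip,eyes,ticket
def Rm(c):
    o=np.array(c["orientation"],float)
    return o if o.shape==(3,3) else Ro.from_euler('xyz',o).as_matrix() if o.size==3 else Ro.from_quat(o).as_matrix()
def ray(c,u,v): return Rm(c)@np.array([(u-c["cx"])/c["fx"],(v-c["cy"])/c["fy"],1.])
def onplane(c,u,v,z):
    d=ray(c,u,v);e=np.array(c["eye"]);return e+d*(z-e[2])/d[2]
def cloud(c):
    v,u=np.mgrid[:420,:560];z=c["z_map"]
    p=np.stack([(u-c["cx"])/c["fx"]*z,(v-c["cy"])/c["fy"]*z,z],-1)
    return p@Rm(c).T+np.array(c["eye"])
E
python3 - <<'E'
from h import *
import pickle
for n in("top","scene","wrist"):
    c=eyes.camera(n);pickle.dump(c,open(n+".pkl","wb"));cv2.imwrite(f"pics/{n}.png",cv2.resize(c["img"],(784,588)))
    print(n,c["eye"],c["orientation"],c["fx"],c["fy"],c["cx"],c["cy"],(c["z_map"]==0).mean())
print(manip.read_state())
E
```

```text
top [ 339.48602705  -32.93231089 1519.88648129] [-3.01621782 -0.01812018 -1.56306372] 519.750038262906 519.750038262906 283.03605887754475 222.43865186918262 0.003937074829931973
scene [ 382.93003182 -625.02341001  826.27084035] [-2.4789987   0.00279345 -0.20516273] 390.0530323016479 390.0530323016479 279.612439131207 209.01570660026474 0.003945578231292517
wrist [ 314.13418061 -459.14626149  383.6532703 ] [ 2.86528893e+00  1.89025035e-04 -1.11337420e+00] 350.3740378416196 350.3740378416196 280.2704785460234 207.26343164269844 0.003941326530612245
{'clock': 0.15, 'joints': array([-1.18061347e+00,  3.00373629e-01,  1.52139713e+00, -1.52891384e-05,
        1.32068304e+00, -6.66008163e-02]), 'qd': array([-0.00104394, -0.00169638, -0.00284913, -0.00027202,  0.00089236,
       -0.00134933]), 'effort': array([ 5.45196035e-04, -5.31960869e+01, -3.52819598e+01,  7.07945181e-02,
        2.36212474e-02, -6.32434444e-05]), 'eef_pos': array([ 242.50986791, -493.44814986,  205.01761153]), 'eef_rot': array([-3.14073243e+00, -4.25336173e-05,  4.56787442e-01]), 'wrist_force': array([-0.62216563,  0.05165375, -0.05634803]), 'moment': array([-0.01336002, -0.00721321, -0.00963462]), 'finger_force': 0.0, 'finger_gap': 93.77554819919733}
```

View pics/top.png

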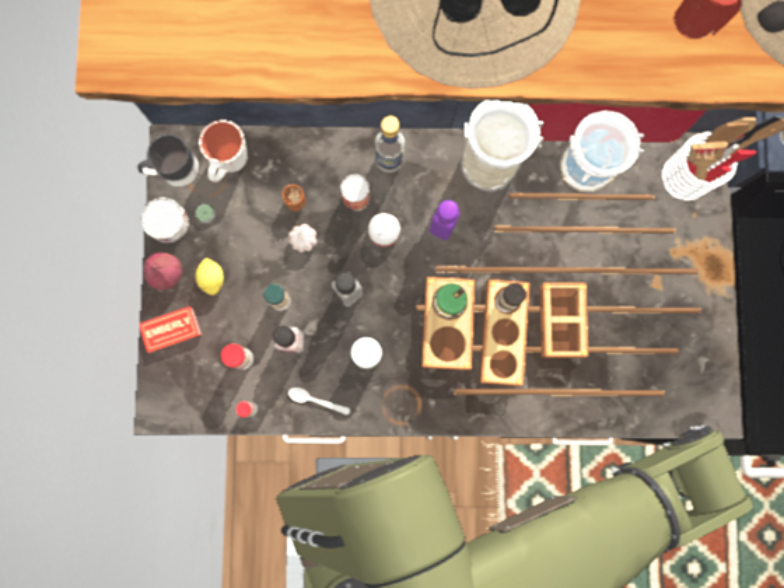

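View pics/scene.png

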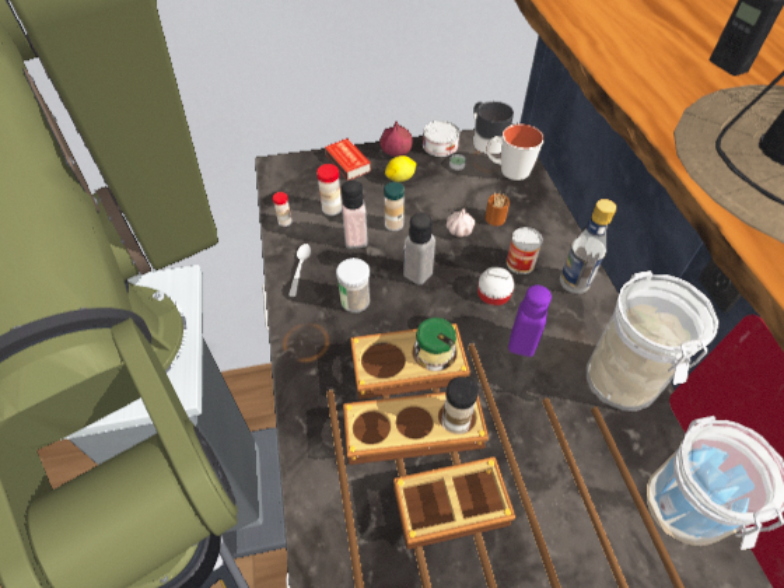

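The top view (784x588 px) shows five items:
- salt grinder (287,338)
- pepper grinder (347,288)
- green-cap jar (276,297)
- white tub (366,352)
- stands at (448,323), (505,332) and (565,320)

The red-capped candidates are (236,355) and (246,409). The first is visibly larger, so it should be spice_jar_a. The purple look-alike at (445,218) stays alone. I'll measure and confirm with a crop.

```bash
python3 - <<'E'
from h import *
import pickle
c=pickle.load(open("top.pkl","rb"));s=pickle.load(open("scene.pkl","rb"))
P=cloud(c);Q=cloud(s)
k=560/784
def near(P,x,y,r): return P[(np.hypot(P[...,0]-x,P[...,1]-y)<r)&(P[...,2]>3)]
for n,(u,v) in dict(salt=(287,336),pepper=(347,285),redbig=(236,355),redsmall=(246,409),green=(275,294),tub=(366,352),purple=(447,212),lemon=(209,276),garlic=(302,237)).items():
    p=np.median(P[int(v*k)-1:int(v*k)+2,int(u*k)-1:int(u*k)+2].reshape(-1,3),0)
    N=near(P,p[0],p[1],38); zt=np.percentile(N[:,2],98); T=N[N[:,2]>zt-6]
    r=cv2.minAreaRect(T[:,:2].astype(np.float32))
    print(n,"ztop",zt.round(),"mean",T[:,:2].mean(0).round(1),"rect",np.round(r[0],1),np.round(r[1],1),len(T))
    if n in("salt","pepper"):
        for nm,C in(("top",P),("scene",Q)):
            M=near(C,*T[:,:2].mean(0),42);M=M[(M[:,2]>15)&(M[:,2]<98)]
            print("   glass",nm,len(M),[np.round(a,1) for a in cv2.minAreaRect(M[:,:2].astype(np.float32))])
for n,(u,v) in dict(wide=(448,340),spice=(505,332),grind=(565,320)).items():
    out=[]
    for nm,C in(("top",P),("scene",Q)):
        p=onplane(c,u*k,v*k,53); m=((C[...,2]>47)&(C[...,2]<59)&(np.hypot(C[...,0]-p[0],C[...,1]-p[1])<150)).astype(np.uint8)
        if nm=="scene": p=np.array([*out[0][0],53])
        q=(C-p)*m[...,None]; lab=cv2.connectedComponentsWithStats(m,connectivity=4)
        d=np.where(m>0,np.hypot(C[...,0]-p[0],C[...,1]-p[1]),1e9); best=max(range(1,lab[0]),key=lambda i:lab[2][i,4]*(d[lab[1]==i].min()<40))
        r=cv2.minAreaRect(C[lab[1]==best][:,:2].astype(np.float32)); out.append(r); print(n,nm,[np.round(a,1) for a in r],"z",np.median(C[lab[1]==best][:,2]).round(1))
cr=cv2.resize(c["img"][180:310,95:285],(760,520),interpolation=cv2.INTER_CUBIC);cv2.imwrite("pics/crop1.png",cr)
E
```

```text
salt ztop 152.0 mean [464.7 157.6] rect [465.9 156.8] [36.3 33.7] 108
   glass top 108 [array([464.3, 157.5]), array([47.9, 45.1]), np.float64(86.7)]
   glass scene 367 [array([465.4, 145.4]), array([31.1, 46.2]), np.float64(86.3)]
pepper ztop 154.0 mean [569.4  42.5] rect [568.   41.5] [35.1 34.8] 106
   glass top 97 [array([569.4,  41.5]), array([46.3, 46.4]), np.float64(39.0)]
   glass scene 460 [array([567. ,  27.4]), array([32.9, 57.1]), np.float64(74.2)]
redbig ztop 113.0 mean [430.  257.7] rect [429.6 257.7] [40.9 40.6] 125
redsmall ztop 77.0 mean [326.8 241.2] rect [326.3 241.2] [26.1 28.3] 57
green ztop 109.0 mean [550.5 182.5] rect [551.2 182.5] [37.3 34.9] 88
tub ztop 97.0 mean [439.7   0.8] rect [ 4.386e+02 -2.000e-01] [52.3 55. ] 191
purple ztop 154.0 mean [ 712.6 -155.4] rect [ 712.9 -155.9] [34.1 34.4] 101
lemon ztop 58.0 mean [595.4 326.6] rect [595.3 328. ] [37.5 43.2] 87
garlic ztop 54.0 mean [683.2 136.1] rect [681.9 135.1] [28.7 22.5] 35
wide top [array([ 503.2, -165.3]), array([ 98.1, 184.3]), np.float64(87.4)] z 52.1
wide scene [array([ 504.3, -166.4]), array([100.5, 184.2]), np.float64(87.2)] z 52.3
spice top [array([ 485.9, -280.8]), array([ 84.6, 212.3]), np.float64(85.4)] z 52.0
spice scene [array([ 486.3, -282. ]), array([ 85.8, 211.7]), np.float64(85.3)] z 52.3
grind top [array([ 512.9, -403.2]), array([150.6,  88.9]), np.float64(0.5)] z 52.1
grind scene [array([ 513.5, -404.5]), array([152.5,  89.2]), np.float64(0.4)] z 52.4
```

View pics/crop1.png

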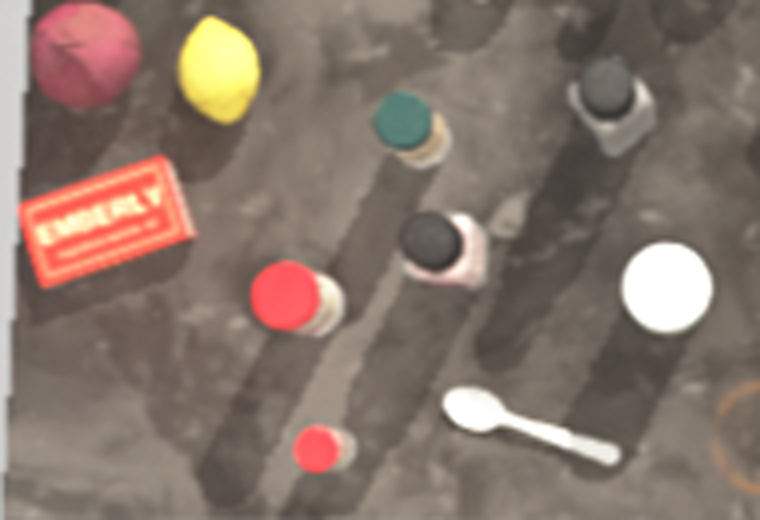

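The crop confirms it: the red cap at crop (285,296) is the larger jar (113 mm by depth, 41 mm cap, against 77 mm and 27 mm for the one at (317,448)), so it is spice_jar_a. The grey-glass grinder at (607,95) is the pepper grinder. I'll take the tub first.

Emit:
arm_command:
  plan:
    - [1, 0, 0, 0, 0.152]
    - [1, 0, 0, 0, 0.152]
    - [1, 0, 0, 0, 0.152]
    - [1, 0.0197, -0.0494, 0, 0]
    - [1, 0.0197, -0.0494, 0, 0]
    - [1, 0.0197, -0.0494, 0, 0]
    - [1, 0.0197, -0.0494, 0, 0]
    - [1, 0.0197, -0.0494, 0, 0]
    - [1, 0.0197, -0.0494, 0, 0]
    - [1, 0.0197, -0.0494, 0, 0]
    - [1, 0.0197, -0.0494, 0, 0]
    - [1, 0.0197, -0.0494, 0, 0]
    - [1, 0.0197, -0.0494, 0, 0]
    - [1, 0, 0, 0, 0]
    - [1, 0, 0, 0, 0]
  newtons: 20

```text
clock: 2.02
eef_pos: [438.9, 0.2, 205.3]
eef_rot: [3.141, 0.001, 0.001]
wrist_force: [-0.2, 0.6, -0.5]
finger_gap: 94.1
finger_force: 0.0
```

Emit:
arm_command:
  plan:
    - [1, 0, 0, 0.045, 0]
    - [1, 0, 0, 0.045, 0]
    - [1, 0, 0, 0.04, 0]
    - [1, 0, 0, 0.033, 0]
    - [1, 0, 0, 0, 0]
    - [-1, 0, 0, 0, 0]
    - [-1, 0, 0, 0, 0]
    - [-1, 0, 0, 0, 0]
    - [-1, 0, 0, 0, 0]
    - [-1, 0, 0, 0, 0]
    - [-1, 0, 0, 0, 0]
    - [-1, 0, 0, 0, 0]
    - [-1, 0, 0, 0, 0]
  newtons: 20

```text
clock: 3.65
eef_pos: [439.4, 0.6, 42.8]
eef_rot: [3.142, -0.0, 0.001]
wrist_force: [-1.4, 0.1, 5.5]
finger_gap: 55.0
finger_force: 20.0
```

Emit:
arm_command:
  plan:
    - [-1, 0, 0, -0.03, 0]
    - [-1, 0, 0, -0.035, 0]
    - [-1, 0, 0, -0.035, 0]
    - [-1, 0.0053, 0.0411, 0, 0]
    - [-1, 0.0053, 0.0411, 0, 0]
    - [-1, 0.0053, 0.0411, 0, 0]
    - [-1, 0.0053, 0.0411, 0, 0]
    - [-1, 0, 0, 0, 0]
    - [-1, 0, 0, 0, 0]

```text
clock: 4.78
eef_pos: [460.2, -163.4, 142.1]
eef_rot: [-3.141, 0.001, 0.001]
wrist_force: [-0.0, 0.0, -1.1]
finger_gap: 54.9
finger_force: 20.0
```

Emit:
arm_command:
  plan:
    - [-1, 0, 0, 0.03, 0]
    - [-1, 0, 0, 0.025, 0]
    - [-1, 0, 0, 0.013, 0]
    - [-1, 0, 0, 0.01, 0]
    - [-1, 0, 0, 0, 0]

```text
clock: 5.4
eef_pos: [460.5, -163.6, 64.3]
eef_rot: [-3.141, 0.0, 0.001]
wrist_force: [0.1, 0.4, -1.7]
finger_gap: 54.8
finger_force: 20.0
```

Emit:
arm_command:
  plan:
    - [-1, 0, 0, 0.001, 0]
    - [0.5, 0, 0, 0, 0]
    - [1, 0, 0, 0, 0]
    - [1, 0, 0, 0, 0]
    - [1, 0, 0, 0, 0]
    - [1, 0, 0, -0.02, 0]
    - [1, 0, 0, -0.04, 0]
    - [1, 0, 0, -0.04, 0]
    - [1, 0, 0, -0.04, 0]
    - [1, 0.015, -0.0577, 0, 0]
    - [1, 0.015, -0.0577, 0, 0]
    - [1, 0.015, -0.0577, 0, 0]
    - [1, 0.015, -0.0577, 0, 0]
    - [1, 0.015, -0.0577, 0, 0]
    - [1, 0.015, -0.0577, 0, 0]
    - [1, 0, 0, 0, 0]
    - [1, 0, 0, 0, 0]

```text
clock: 7.52
eef_pos: [550.1, 182.1, 203.2]
eef_rot: [3.141, 0.001, 0.001]
wrist_force: [-0.2, -1.1, 0.1]
finger_gap: 94.2
finger_force: 0.0
```

Emit:
arm_command:
  plan:
    - [1, 0, 0, 0.045, 0]
    - [1, 0, 0, 0.045, 0]
    - [1, 0, 0, 0.04, 0]
    - [1, 0, 0, 0.031, 0]
    - [1, 0, 0, 0, 0]
    - [-1, 0, 0, 0, 0]
    - [-1, 0, 0, 0, 0]
    - [-1, 0, 0, 0, 0]
    - [-1, 0, 0, 0, 0]
    - [-1, 0, 0, 0, 0]
    - [-1, 0, 0, 0, 0]
    - [-1, 0, 0, 0, 0]
    - [-1, 0, 0, 0, 0]
    - [-1, 0, 0, 0, 0]
  newtons: 20

```text
clock: 9.28
eef_pos: [550.3, 182.5, 42.5]
eef_rot: [-3.141, -0.0, 0.001]
wrist_force: [-0.4, 1.1, 2.1]
finger_gap: 40.4
finger_force: 20.0
```

Emit:
arm_command:
  plan:
    - [-1, 0, 0, -0.03, 0]
    - [-1, 0, 0, -0.045, 0]
    - [-1, 0, 0, -0.045, 0]
    - [-1, 0, 0, -0.045, 0]
    - [-1, -0.0064, 0.0464, 0, 0]
    - [-1, -0.0064, 0.0464, 0, 0]
    - [-1, -0.0064, 0.0464, 0, 0]
    - [-1, -0.0064, 0.0464, 0, 0]
    - [-1, -0.0064, 0.0464, 0, 0]
    - [-1, -0.0064, 0.0464, 0, 0]
    - [-1, -0.0064, 0.0464, 0, 0]
    - [-1, -0.0064, 0.0464, 0, 0]
    - [-1, -0.0064, 0.0464, 0, 0]
    - [-1, -0.0064, 0.0464, 0, 0]
    - [-1, 0, 0, 0, 0]
    - [-1, 0, 0, 0, 0]
    - [-1, 0, 0, 0, 0]

```text
clock: 11.4
eef_pos: [486.9, -280.6, 207.5]
eef_rot: [-3.142, -0.0, 0.002]
wrist_force: [-0.9, -0.5, -0.2]
finger_gap: 40.6
finger_force: 20.0
```

Emit:
arm_command:
  plan:
    - [-1, -0.0005, 0.0005, 0.045, 0]
    - [-1, 0, 0, 0.04, 0]
    - [-1, 0, 0, 0.025, 0]
    - [-1, 0, 0, 0.013, 0]
    - [-1, 0, 0, 0.013, 0]
    - [-1, 0, 0, 0.007, 0]
    - [-1, 0, 0, 0, 0]

```text
clock: 12.28
eef_pos: [486.2, -282.1, 64.5]
eef_rot: [-3.142, 0.0, 0.001]
wrist_force: [-0.7, -0.2, -1.1]
finger_gap: 40.9
finger_force: 20.0
```

Emit:
arm_command:
  plan:
    - [-1, 0, 0, 0.0015, 0]
    - [0.5, 0, 0, 0, 0]
    - [1, 0, 0, 0, 0]
    - [1, 0, 0, 0, 0]
    - [1, 0, 0, 0, 0]
    - [1, 0, 0, -0.02, 0]
    - [1, 0, 0, -0.04, 0]
    - [1, 0, 0, -0.04, 0]
    - [1, 0, 0, -0.04, 0]
    - [1, -0.007, -0.0492, 0, 0]
    - [1, -0.007, -0.0492, 0, 0]
    - [1, -0.007, -0.0492, 0, 0]
    - [1, -0.007, -0.0492, 0, 0]

```text
clock: 13.9
eef_pos: [457.5, -83.9, 203.1]
eef_rot: [3.142, -0.0, 0.001]
wrist_force: [0.6, -0.5, -0.7]
finger_gap: 93.9
finger_force: 0.0
```

Emit:
arm_command:
  plan:
    - [1, -0.004, -0.0489, 0, 0]
    - [1, -0.004, -0.0489, 0, 0]
    - [1, -0.004, -0.0489, 0, 0]
    - [1, -0.004, -0.0489, 0, 0]
    - [1, -0.004, -0.0489, 0, 0]
    - [1, -0.004, -0.0489, 0, 0]
    - [1, -0.004, -0.0489, 0, 0]
    - [1, 0, 0, 0, 0]
    - [1, 0, 0, 0, 0]

```text
clock: 15.02
eef_pos: [429.7, 256.6, 202.9]
eef_rot: [3.141, 0.0, 0.001]
wrist_force: [-0.4, -1.0, -0.2]
finger_gap: 94.2
finger_force: 0.0
```

Emit:
arm_command:
  plan:
    - [1, 0, -0.001, 0, 0]
    - [1, 0, 0, 0, -0.175]
    - [1, 0, 0, 0, -0.175]
    - [1, 0, 0, 0, -0.175]
    - [1, 0, 0, 0, -0.175]
    - [1, 0, 0, 0, -0.175]
    - [1, 0, 0, 0, -0.175]
    - [1, 0, 0, 0, -0.175]
    - [1, 0, 0, 0, -0.175]
    - [1, 0, 0, 0, -0.171]
    - [1, 0, 0, 0, 0]

```text
clock: 16.4
eef_pos: [429.9, 257.3, 203.1]
eef_rot: [3.141, -0.0, 1.57]
wrist_force: [-0.1, -0.7, -0.4]
finger_gap: 94.2
finger_force: 0.0
```

Emit:
arm_command:
  plan:
    - [1, 0, 0, 0.045, 0]
    - [1, 0, 0, 0.045, 0]
    - [1, 0, 0, 0.04, 0]
    - [1, 0, 0, 0.031, 0]
    - [1, 0, 0, 0, 0]
    - [-1, 0, 0, 0, 0]
    - [-1, 0, 0, 0, 0]
    - [-1, 0, 0, 0, 0]
    - [-1, 0, 0, 0, 0]
    - [-1, 0, 0, 0, 0]
    - [-1, 0, 0, 0, 0]
    - [-1, 0, 0, 0, 0]
    - [-1, 0, 0, 0, 0]
    - [-1, 0, 0, 0, 0]

```text
clock: 18.15
eef_pos: [429.8, 258.0, 42.1]
eef_rot: [3.141, -0.0, 1.572]
wrist_force: [0.2, -0.4, 3.1]
finger_gap: 44.3
finger_force: 20.0
```

Emit:
arm_command:
  plan:
    - [-1, 0, 0, -0.03, 0]
    - [-1, 0, 0, -0.045, 0]
    - [-1, 0, 0, -0.045, 0]
    - [-1, 0, 0, -0.045, 0]
    - [-1, 0, 0, 0, 0.175]
    - [-1, 0, 0, 0, 0.175]
    - [-1, 0, 0, 0, 0.175]
    - [-1, 0, 0, 0, 0.175]
    - [-1, 0, 0, 0, 0.175]
    - [-1, 0, 0, 0, 0.175]
    - [-1, 0, 0, 0, 0.175]
    - [-1, 0, 0, 0, 0.175]
    - [-1, 0, 0, 0, 0.171]
    - [-1, 0, 0, 0, 0]

```text
clock: 19.9
eef_pos: [429.5, 257.8, 206.6]
eef_rot: [3.141, 0.001, 0.002]
wrist_force: [-0.4, -0.3, -1.5]
finger_gap: 44.5
finger_force: 20.0
```

Emit:
arm_command:
  plan:
    - [-1, -0.0008, 0.0445, 0, 0]
    - [-1, -0.0008, 0.0445, 0, 0]
    - [-1, -0.0008, 0.0445, 0, 0]
    - [-1, -0.0008, 0.0445, 0, 0]
    - [-1, -0.0008, 0.0445, 0, 0]
    - [-1, -0.0008, 0.0445, 0, 0]
    - [-1, -0.0008, 0.0445, 0, 0]
    - [-1, -0.0008, 0.0445, 0, 0]
    - [-1, -0.0008, 0.0445, 0, 0]
    - [-1, -0.0008, 0.0445, 0, 0]
    - [-1, -0.0008, 0.0445, 0, 0]
    - [-1, -0.0008, 0.0445, 0, 0]
    - [-1, 0, 0, 0, 0]
    - [-1, 0, 0, 0, 0]

```text
clock: 21.65
eef_pos: [420.4, -275.6, 206.6]
eef_rot: [-3.141, 0.001, 0.003]
wrist_force: [-0.5, 0.1, -0.4]
finger_gap: 43.9
finger_force: 20.0
```

Emit:
arm_command:
  plan:
    - [-1, 0, 0, 0.045, 0]
    - [-1, 0, 0, 0.04, 0]
    - [-1, 0, 0, 0.025, 0]
    - [-1, 0, 0, 0.013, 0]
    - [-1, 0, 0, 0.013, 0]
    - [-1, 0, 0, 0.006, 0]
    - [-1, 0, 0, 0, 0]

```text
clock: 22.52
eef_pos: [420.6, -276.1, 65.1]
eef_rot: [3.141, -0.0, 0.001]
wrist_force: [0.5, -0.6, -1.1]
finger_gap: 44.1
finger_force: 20.0
```

Emit:
arm_command:
  plan:
    - [-1, 0, 0, 0.0015, 0]
    - [0.5, 0, 0, 0, 0]
    - [1, 0, 0, 0, 0]
    - [1, 0, 0, 0, 0]
    - [1, 0, 0, 0, 0]
    - [1, 0, 0, -0.02, 0]
    - [1, 0, 0, -0.045, 0]
    - [1, 0, 0, -0.045, 0]
    - [1, 0, 0, -0.045, 0]
    - [1, 0, 0, -0.025, 0]

```text
clock: 23.78
eef_pos: [420.8, -276.2, 245.9]
eef_rot: [3.14, -0.002, 0.001]
wrist_force: [0.2, 0.9, -0.7]
finger_gap: 93.9
finger_force: 0.0
```

Emit:
arm_command:
  plan:
    - [1, 0.0044, -0.0434, 0, 0]
    - [1, 0.0044, -0.0434, 0, 0]
    - [1, 0.0044, -0.0434, 0, 0]
    - [1, 0.0044, -0.0434, 0, 0]
    - [1, 0.0044, -0.0434, 0, 0]
    - [1, 0.0044, -0.0434, 0, 0]
    - [1, 0.0044, -0.0434, 0, 0]
    - [1, 0.0044, -0.0434, 0, 0]
    - [1, 0.0044, -0.0434, 0, 0]
    - [1, 0.0044, -0.0434, 0, 0]
    - [1, 0, 0, 0, 0]
    - [1, 0, 0, 0, 0]

```text
clock: 25.28
eef_pos: [464.1, 157.5, 243.4]
eef_rot: [3.141, 0.0, 0.001]
wrist_force: [-1.0, 0.3, -0.3]
finger_gap: 93.8
finger_force: 0.0
```

```bash
python3 - <<'E'
from h import *
w=eyes.camera("wrist");t=eyes.camera("top");Q=cloud(w)
for n,x,y in(("salt",464.8,157.5),("pepper",569,42)):
    m=(np.hypot(Q[...,0]-x,Q[...,1]-y)<45)
    T=Q[m&(Q[...,2]>140)&(Q[...,2]<160)]
    G=Q[m&(Q[...,2]>10)&(Q[...,2]<108)]
    print(n,"cap",len(T),[np.round(a,1) for a in cv2.minAreaRect(T[:,:2].astype(np.float32))] if len(T) else None,"glass",len(G),[np.round(a,1) for a in cv2.minAreaRect(G[:,:2].astype(np.float32))])
a=w["img"];b=cv2.resize(t["img"][170:310,95:435],(680,280),interpolation=cv2.INTER_CUBIC)
o=np.zeros((600,680,3),np.uint8);o[:280]=b;o[285:585,:400]=cv2.resize(a,(400,300));cv2.imwrite("pics/w1.png",o)
cv2.imwrite("pics/w1full.png",a)
print(manip.read_state()["eef_pos"])
E
```

```text
salt cap 1734 [array([468.1, 158. ]), array([39.1, 39.2]), np.float64(83.8)] glass 985 [array([475.1, 157.9]), array([33.6, 46.6]), np.float64(0.3)]
pepper cap 2485 [array([572.7,  42.8]), array([38.8, 39.6]), np.float64(0.4)] glass 1985 [array([572.1,  43.9]), array([45.4, 44.4]), np.float64(39.1)]
[464.19202512 157.06126392 243.51847767]
```

View pics/w1.png

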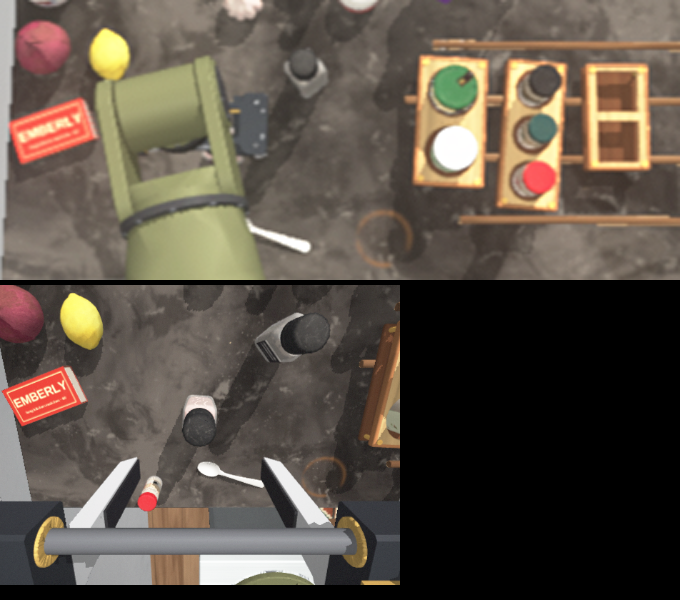

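Top view: the tub at (455,148), the green cap at (543,130) and the red cap at (540,178) are all upright in their wells. Wrist view: the salt grinder at (200,420) is square to the axes, and the pepper grinder at (290,340) is turned by about 39°. Next is the salt grinder.

Emit:
arm_command:
  plan:
    - [1, 0.0023, 0, 0, 0]
    - [1, 0, 0, 0.045, 0]
    - [1, 0, 0, 0.045, 0]
    - [1, 0, 0, 0.045, 0]
    - [1, 0, 0, 0.035, 0]
    - [1, 0, 0, 0.01, 0]
    - [1, 0, 0, 0, 0]
    - [-1, 0, 0, 0, 0]
    - [-1, 0, 0, 0, 0]
    - [-1, 0, 0, 0, 0]
    - [-1, 0, 0, 0, 0]
    - [-1, 0, 0, 0, 0]
    - [-1, 0, 0, 0, 0]
    - [-1, 0, 0, 0, 0]
    - [-1, 0, 0, 0, 0]
    - [-1, 0, 0, 0, 0]
  newtons: 35

```text
clock: 27.38
eef_pos: [466.5, 158.0, 63.5]
eef_rot: [-3.142, 0.0, 0.001]
wrist_force: [-0.8, 1.2, 0.8]
finger_gap: 46.3
finger_force: 34.4
```

Emit:
arm_command:
  plan:
    - [-1, 0, 0, -0.02, 0]
    - [-1, 0, 0, -0.035, 0]
    - [-1, 0, 0, -0.04, 0]
    - [-1, 0, 0, -0.04, 0]
    - [-1, 0, 0, -0.03, 0]
    - [-1, 0.0008, 0.0432, 0, 0]
    - [-1, 0.0008, 0.0432, 0, 0]
    - [-1, 0.0008, 0.0432, 0, 0]
    - [-1, 0.0008, 0.0432, 0, 0]
    - [-1, 0.0008, 0.0432, 0, 0]
    - [-1, 0.0008, 0.0432, 0, 0]
    - [-1, 0.0008, 0.0432, 0, 0]

```text
clock: 28.88
eef_pos: [471.8, -145.8, 227.9]
eef_rot: [-3.141, 0.001, 0.001]
wrist_force: [1.2, -0.2, -3.3]
finger_gap: 46.1
finger_force: 34.4
```

Emit:
arm_command:
  plan:
    - [-1, 0.0009, 0.0432, 0, 0]
    - [-1, 0.0009, 0.0432, 0, 0]
    - [-1, 0.0009, 0.0432, 0, 0]
    - [-1, 0.0009, 0.0432, 0, 0]
    - [-1, 0.0009, 0.0432, 0, 0]
    - [-1, 0.0009, 0.0432, 0, 0]
    - [-1, 0, 0, 0, 0]
    - [-1, 0, 0, 0, 0]
    - [-1, 0, 0, 0, 0]

```text
clock: 30.0
eef_pos: [478.1, -402.7, 228.5]
eef_rot: [-3.141, 0.0, 0.002]
wrist_force: [-0.1, 0.4, -3.5]
finger_gap: 46.3
finger_force: 34.4
```

Emit:
arm_command:
  plan:
    - [-1, -0.001, 0.0014, 0.02, 0]
    - [-1, 0, 0, 0.04, 0]
    - [-1, 0, 0, 0.035, 0]
    - [-1, 0, 0, 0.015, 0]
    - [-1, 0, 0, 0.012, 0]
    - [-1, 0, 0, 0.012, 0]
    - [-1, 0, 0, 0.009, 0]
    - [-1, 0, 0, 0, 0]

```text
clock: 31.0
eef_pos: [476.8, -404.9, 85.0]
eef_rot: [-3.141, 0.001, 0.001]
wrist_force: [0.1, -0.0, -3.6]
finger_gap: 47.0
finger_force: 34.4
```

Emit:
arm_command:
  plan:
    - [-1, 0, 0, 0.001, 0]
    - [0.5, 0, 0, 0, 0]
    - [1, 0, 0, 0, 0]
    - [1, 0, 0, 0, 0]
    - [1, 0, 0, 0, 0]
    - [1, 0, 0, -0.02, 0]
    - [1, 0, 0, -0.045, 0]
    - [1, 0, 0, -0.045, 0]
    - [1, 0, 0, -0.045, 0]
    - [1, 0, 0, -0.005, 0]

```text
clock: 32.25
eef_pos: [477.6, -405.6, 248.1]
eef_rot: [3.138, -0.004, 0.001]
wrist_force: [-0.2, -0.5, 0.6]
finger_gap: 93.8
finger_force: 0.0
```

Emit:
arm_command:
  plan:
    - [1, 0.0094, -0.0447, 0, 0]
    - [1, 0.0094, -0.0447, 0, 0]
    - [1, 0.0094, -0.0447, 0, 0]
    - [1, 0.0094, -0.0447, 0, 0]
    - [1, 0.0094, -0.0447, 0, 0]
    - [1, 0.0094, -0.0447, 0, 0]
    - [1, 0.0094, -0.0447, 0, 0]
    - [1, 0.0094, -0.0447, 0, 0]
    - [1, 0.0094, -0.0447, 0, 0]
    - [1, 0.0094, -0.0447, 0, 0]
    - [1, 0, 0, 0, -0.17]
    - [1, 0, 0, 0, -0.17]
    - [1, 0, 0, 0, -0.17]
    - [1, 0, 0, 0, -0.17]
    - [1, 0, 0, 0, 0]
    - [1, 0, 0, 0, 0]

```text
clock: 34.25
eef_pos: [570.4, 42.0, 244.0]
eef_rot: [-3.141, 0.001, 0.677]
wrist_force: [0.6, 0.7, 0.4]
finger_gap: 94.0
finger_force: 0.0
```

Emit:
arm_command:
  plan:
    - [1, 0, 0, 0.045, 0]
    - [1, 0, 0, 0.045, 0]
    - [1, 0, 0, 0.045, 0]
    - [1, 0, 0, 0.035, 0]
    - [1, 0, 0, 0.01, 0]
    - [1, 0, 0, 0, 0]
    - [-1, 0, 0, 0, 0]
    - [-1, 0, 0, 0, 0]
    - [-1, 0, 0, 0, 0]
    - [-1, 0, 0, 0, 0]
    - [-1, 0, 0, 0, 0]
    - [-1, 0, 0, 0, 0]
    - [-1, 0, 0, 0, 0]
    - [-1, 0, 0, 0, 0]
    - [-1, 0, 0, 0, 0]
  newtons: 35

```text
clock: 36.12
eef_pos: [570.6, 42.0, 64.5]
eef_rot: [3.142, 0.0, 0.681]
wrist_force: [0.5, -0.8, 1.2]
finger_gap: 45.8
finger_force: 35.0
```

Emit:
arm_command:
  plan:
    - [-1, 0, 0, -0.02, 0]
    - [-1, 0, 0, -0.035, 0]
    - [-1, 0, 0, -0.04, 0]
    - [-1, 0, 0, -0.04, 0]
    - [-1, 0, 0, -0.035, 0]
    - [-1, 0, 0, 0, 0.168]
    - [-1, 0, 0, 0, 0.168]
    - [-1, 0, 0, 0, 0.168]
    - [-1, 0, 0, 0, 0.168]
    - [-1, 0, 0, 0, 0]

```text
clock: 37.38
eef_pos: [570.3, 42.1, 233.9]
eef_rot: [-3.142, 0.001, 0.01]
wrist_force: [0.8, 0.3, -2.9]
finger_gap: 45.5
finger_force: 35.0
```

Emit:
arm_command:
  plan:
    - [-1, -0.0021, 0.0405, 0, 0]
    - [-1, -0.0021, 0.0405, 0, 0]
    - [-1, -0.0021, 0.0405, 0, 0]
    - [-1, -0.0019, 0.0405, 0, 0]
    - [-1, -0.0019, 0.0405, 0, 0]
    - [-1, -0.0019, 0.0405, 0, 0]
    - [-1, -0.0019, 0.0405, 0, 0]
    - [-1, -0.0019, 0.0405, 0, 0]
    - [-1, -0.0019, 0.0405, 0, 0]
    - [-1, -0.0019, 0.0405, 0, 0]
    - [-1, -0.0019, 0.0405, 0, 0]
    - [-1, 0, 0, 0, 0]
    - [-1, 0, 0, 0, 0]
    - [-1, 0, 0, 0, 0]

```text
clock: 39.12
eef_pos: [553.3, -402.7, 234.5]
eef_rot: [-3.141, 0.0, 0.011]
wrist_force: [0.7, 0.5, -3.7]
finger_gap: 45.9
finger_force: 35.0
```

Emit:
arm_command:
  plan:
    - [-1, -0.0041, 0.0008, 0.02, 0]
    - [-1, 0, 0, 0.04, 0]
    - [-1, 0, 0, 0.04, 0]
    - [-1, 0, 0, 0.015, 0]
    - [-1, 0, 0, 0.012, 0]
    - [-1, 0, 0, 0.012, 0]
    - [-1, 0, 0, 0.009, 0]
    - [-1, 0, 0, 0, 0]

```text
clock: 40.12
eef_pos: [548.8, -404.3, 86.0]
eef_rot: [-3.141, 0.001, 0.009]
wrist_force: [0.6, -0.0, -3.3]
finger_gap: 45.9
finger_force: 35.0
```

Emit:
arm_command:
  plan:
    - [-1, 0, 0, 0.001, 0]
    - [0.5, 0, 0, 0, 0]
    - [1, 0, 0, 0, 0]
    - [1, 0, 0, 0, 0]
    - [1, 0, 0, 0, 0]
    - [1, 0, 0, -0.02, 0]
    - [1, 0, 0, -0.045, 0]
    - [1, 0, 0, -0.045, 0]
    - [1, 0, 0, -0.045, 0]
    - [1, 0, 0, -0.005, 0]
    - [1, -0.04, 0, 0, 0]
    - [1, -0.04, 0, 0, 0]
    - [1, -0.04, 0, 0, 0]
    - [1, -0.04, 0, 0, 0]
    - [1, 0, 0, 0, 0]
    - [1, 0, 0, 0, 0]

```text
clock: 42.12
eef_pos: [389.3, -405.9, 245.7]
eef_rot: [3.141, -0.0, 0.009]
wrist_force: [-0.2, -1.1, 0.5]
finger_gap: 93.9
finger_force: 0.0
```

```bash
python3 - <<'E'
from h import *
t=eyes.camera("top");s=eyes.camera("scene");w=eyes.camera("wrist")
st=dict(g=(513.2,-403.8,.5),s=(486.1,-281.4,-4.6),w=(503.7,-165.8,-2.6))
C={"top":cloud(t),"scene":cloud(s),"wrist":cloud(w)}
for n,k,lx,h in(("salt","g",-36,148),("pepper","g",36,150),("red","s",-66,108),("green","s",0,104),("tub","w",-43,92)):
    x,y,a=st[k];a=np.radians(a);c=np.array([x+lx*np.cos(a),y+lx*np.sin(a)])
    for nm,P in C.items():
        T=P[(np.hypot(P[...,0]-c[0],P[...,1]-c[1])<33)&(P[...,2]>h+10)&(P[...,2]<h+32)]
        if len(T)>30: T=T[T[:,2]>np.percentile(T[:,2],90)-8]; r=cv2.minAreaRect(T[:,:2].astype(np.float32)); print(n,nm,len(T),"ztop-expected",(np.median(T[:,2])-h-20).round(1),"off",np.round(np.array(r[0])-c,1),np.round(r[1]))
o=np.zeros((600,784,3),np.uint8);o[:300,:400]=cv2.resize(s["img"],(400,300));o[:300,400:784]=cv2.resize(w["img"],(384,300));o[305:]=cv2.resize(t["img"][100:310],(784,295));cv2.imwrite("pics/fin.png",o)
E
```

```text
salt top 162 ztop-expected -1.9 off [-2.  -1.9] [37. 36.]
salt scene 418 ztop-expected -0.2 off [-0.8 -3.3] [39. 38.]
salt wrist 2525 ztop-expected -1.1 off [ 1.1 -1.6] [39. 39.]
pepper top 152 ztop-expected -1.0 off [-1.1 -3.6] [36. 38.]
pepper scene 411 ztop-expected -0.5 off [ 0.3 -3.8] [38. 38.]
pepper wrist 360 ztop-expected -3.6 off [-14.5  -2.6] [ 7. 29.]
red top 205 ztop-expected -0.5 off [ 0.9 -1.7] [42. 42.]
red wrist 2187 ztop-expected -0.9 off [ 3.2 -1.8] [44. 44.]
green top 164 ztop-expected -0.5 off [ 1.9 -2.4] [38. 39.]
green scene 323 ztop-expected 0.1 off [ 2.5 -4.6] [39. 40.]
green wrist 2177 ztop-expected -0.8 off [ 4.4 -2.2] [40. 41.]
tub top 331 ztop-expected 0.0 off [-1.4 -1.3] [56. 56.]
tub scene 91 ztop-expected -0.6 off [ 17.9 -17. ] [42. 13.]
tub wrist 2284 ztop-expected -1.0 off [ -1.1 -14.9] [33. 58.]
```

View pics/fin.png

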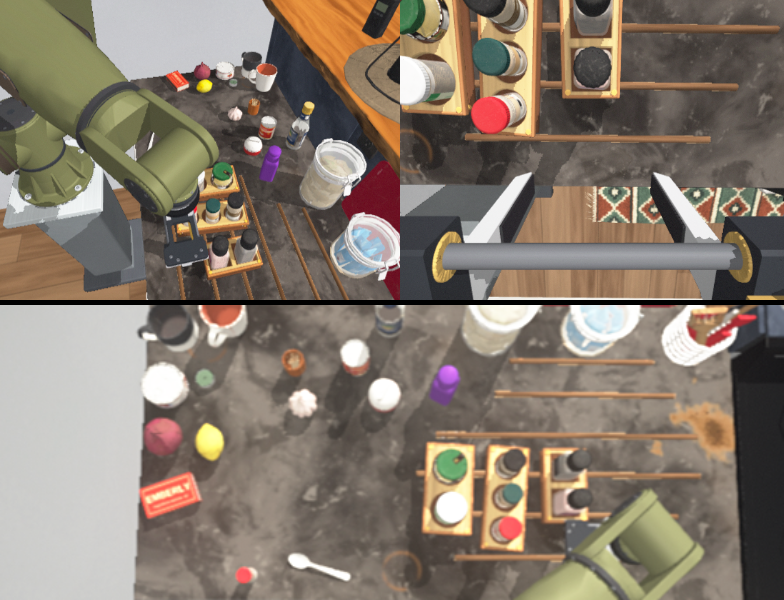

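All five stand upright in their wells. In the lower top view: tub (450,508), red (508,528), green (511,495), salt (572,502) and pepper (572,465). Cap heights are within 2 mm of expected in the clear views and offsets are about 4 mm or less, where the view isn't clipped. The lemon (209,441) and garlic (302,403) haven't moved and the gripper is clear, so I'm handing in.

```bash
python3 -c "
from cell import ticket
print(ticket.sign_off())"
```

```text
the job is handed in; nothing more can be done
None
```

I put all five seasonings back in their wells and handed the job in at about 42 s on the robot's clock; the last camera check showed each one upright and seated, and the lemon and garlic where they were, but the sign-off returned no verdict.

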